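Release the charged battery from the charger

ROBOT

A 6-joint arm with a two-finger parallel gripper is mounted at the origin on the work surface; the furniture and walls round the work are solid. World frame = base frame: x ahead of the robot, y to its left, z up, the work surface at z = 0. Lengths are in m, angles in rad, forces in N, time in s.
With the tool pointing down it reaches from about 0.275 to 0.85 m from the base axis. Payload 5.2 kg.
Tool frame: the origin (TCP) lies between the finger pads; the fingertips stand 25 mm ahead of it and the grasp point (between the pads) lies 6 mm ahead of it; z points along the fingers, y is the direction in which the jaws open and shut (so a half turn about z gives the same grasp; the last joint's range is limited). The gripper opens to 85 mm and grips with 20 to 120 N. Pads are 22 mm wide; open, the fingers measure 114 mm over their backs; the gripper's body (76 mm by 85 mm) begins 54 mm behind the grasp point. The pads swing forward as they close: fully open they stand 13 mm farther back than shut.
Start: joints at [1.065, 0.259, 1.535, -0, 1.348, -0.203], TCP at [0.164, 0.525, 0.256] pointing down, gripper open.
Joint ranges: [-3.14, 3.14], [-0.91, 2.08], [0.19, 2.58], [-1.22, 4.36], [0.22, 2.71], [-3.12, 3.12]. Speed limits (rad/s): [2.57, 2.57, 3.14, 3.14, 3.14, 3.14].

INTERFACE

Orientations are given as a unit quaternion [x, y, z, w].
In Python, from station import telemetry, cams, ctrl gives the robot as it stands.
- The arm moves only by the shell command python3 -m crank 'ROWS'. ROWS is a JSON object of lists of equal length, an entry for each row: "delta_pos": the shift along the tool's x, y, z in cm, a list of three; "twist": the turn about the tool's z in degrees; "grip": the closure in counts, from 0 (fully open) to 255 (shut). In form: {"delta_pos": [[x, y, z], ...], "twist": [twist, ...], "grip": [grip, ...]}. A call has 1 to 20 rows; each row shifts and turns the commanded pose from where the row before left it, along the tool's axes as they then stand; what a row does not reach is not made up. A row lasts 1/8 s, in which the tool goes at most 62.5 mm and 10.7 degrees, less where a joint would pass 70% of its speed; a pose out of reach is approached as far as the arm can. A call with a gripper value outside its range is refused whole. The fingers move at their own pace and stop on an object; the grip force is fixed at half the most. Time passes only in rows, so rows that do not move let the fingers close. It gives the time, the measured TCP pose, the force and the opening at its end, in the units of the state.
- telemetry.observe(): the state, without advancing time (a new reading comes with each control period).
- cams.grab_frame(name): name is "scene" or "top"; returns the picture (420x560x3 uint8, blue, green, red); there is no depth.
- cams.camera_params(name): a dict with "fx", "fy", "cx", "cy" (pixels), "T" (4x4, takes a point from camera to world coordinates). Camera axes: x right, y up, looking along -z (the intrinsics and any distortion apply to the point x, -y, -z); pixel columns grow to the right and rows downward; lengths in m; the calibration is good to about 2 mm. A picture is of the moment at which its call begins. camera_params takes no time and is no camera call.
- ctrl.job_done(): hands the job in, once; it reports no verdict.
The state is a dict: "clock": time; "joint_positions": joint angles; "joint_velocities": joint speeds; "joint_efforts": joint torques, N m; "ee_pos": TCP position; "tcp_rot": TCP orientation; "wrist_force": force on the tool from outside, world axes, zero at the start; "wrist_torque": the same for the moment, N m; "width": opening from 0.0 (shut) to 1.0 (fully open).
Only numpy, scipy, OpenCV 4.12 (cv2) and the standard library are available. Lean on these libraries where they do the work, as an engineer would, in place of code of your own. Each camera call takes 0.05 s, during which the arm holds its last target.

TASK

Take the charged battery pack (four green lights on top) off the charger: squeeze its two red side buttons fully in together, lift it straight up while they stay squeezed, and stand it upright on the floor of the blue tray, letting go only once it rests there. Leave the empty pack (one red light) seated in the charger, and do not disturb the bottle, tape, screwdriver and cup.

Things in the scene. Friction and masses are not known exactly. Their poses are not given: they have to be found in the camera images.
- charger: fixed twin charger, grey and black, 92 (x) x 220 mm (y), bay walls 34 mm high. Origin: on the bench midway between the bays; y along their row, -x toward its low front nose. Bays at y = +55 and -55 mm, either may hold the charged pack; bay floors 12 mm above the bench, 1.5 mm play round a pack. Lips over the long bay sides catch the pack's latch teeth unless both buttons are in
- pack_full: charged pack: black box 44 (x) x 72 (y) x 68 mm high, orange band, 0.3 to 0.5 kg, four green lights on top. Origin: centre of its underside, z up. A red button in each long side (front -x, back +x), 26 mm wide, 18 high, centred 52 mm above the underside; across the buttons 57 mm when out, 45 mm squeezed, and the squeezed buttons can carry the pack. Lowest 22 mm stand inside the bay
- pack_low: the empty battery pack: same shape and size, but its top shows one red light and three dark ones. Origin: centre of its underside; same axes. Stays in the charger
- tray: blue open carry tray fixed to the bench, outside 130 mm (x) by 160 mm (y), 30 mm high, walls 4 mm thick. Origin: centre of its underside, z up
- tray_in (a point): centre of the tray's flat inner floor, axes as the tray; the floor measures 122 mm (x) by 152 mm (y)
- pack_full_front (a joint): spring release button on the front long side (-x side) of the charged pack: 0 = fully out (rest), 0.006 = fully in (m). Needs about 4 N to start and 8 N to hold fully in; springs back out when let go. Its latch tooth is free of the charger lip from about 0.004
- pack_full_front_face (a point): centre of the outer face of the charged pack's front (-x) red button; moves in with it
- pack_full_back (a joint): spring release button on the back long side (+x side) of the charged pack: 0 = fully out (rest), 0.006 = fully in (m). Needs about 4 N to start and 8 N to hold fully in; springs back out when let go. Its latch tooth is free of the charger lip from about 0.004
- pack_full_back_face (a point): centre of the outer face of the charged pack's back (+x) red button; moves in with it
- solvent: white solvent bottle with red band, 58 mm across, 88 mm tall, standing; origin centre of its underside. Bystander
- tape_roll: roll of black tape lying flat, 63 mm across, 19 mm high; origin centre of its underside. Bystander
- screwdriver_red: red screwdriver lying flat, 172 mm long (x), 22 mm thick; origin at mid-length on its underside. Bystander
- cup: white china coffee cup, 116 x 90 mm with its handle, 68 mm tall, standing; origin centre of its underside. Bystander
Not all that is in view belongs to the job. What is shaped like the pack_low but pink is not meant.

How it is judged:
By the outcome, as a careful person would: the job done as asked, in the order asked, and still so for the second after the job is handed in, with the robot touching nothing.
It also fails if it takes over 38 s, if anything falls off the work surface, if the arm or the gripper's body presses on something with over 40 N, if the wrist force passes 120 N, or if a joint passes its speed limit or range.

## Working session

There is one attempt and no reset: what is moved stays moved. The work goes in short steps, Python scripts to look and compute and a shell command to move; the robot and the scene stay as the last step left them, time stands still between calls to the robot, and variables do not carry over. Pictures are saved under pics/ and viewed, and the job is handed in when it is done.

```bash
mkdir -p pics; python3 - <<'E'
from station import telemetry, cams
import cv2
for n in ("scene","top"):
    cv2.imwrite(f"pics/{n}0.png",cams.grab_frame(n)); p=cams.camera_params(n); print(n,p)
print(telemetry.observe())
E
```

```text
scene {'fx': 517.1782408351626, 'fy': 517.1782408351626, 'cx': 276.419196493675, 'cy': 210.0271691272247, 'T': array([[ 0.03031097, -0.86206859,  0.50588437,  1.24989351],
       [ 0.999451  ,  0.01936634, -0.02688207, -0.14979434],
       [ 0.01337706,  0.50642146,  0.86218232,  1.13417072],
       [ 0.        ,  0.        ,  0.        ,  1.        ]])}
top {'fx': 449.1875770702681, 'fy': 449.1875770702681, 'cx': 281.8679259412001, 'cy': 210.99085660813768, 'T': array([[-0.0036517 ,  0.99660797, -0.08221442,  0.54580615],
       [-0.99996339, -0.00427544, -0.00741193, -0.11997838],
       [-0.00773829,  0.08218435,  0.9965871 ,  1.16033835],
       [ 0.        ,  0.        ,  0.        ,  1.        ]])}
{'clock': 0.1, 'joint_positions': array([ 1.06518634e+00,  2.59249966e-01,  1.53596550e+00,  1.96420160e-05,
        1.34799304e+00, -2.02782514e-01]), 'joint_velocities': array([ 0.00041903, -0.00042212, -0.00424559,  0.00152442, -0.00044245,
        0.0022268 ]), 'joint_efforts': array([ 1.81266918e-03, -4.46970642e+01, -2.91245037e+01, -3.99886003e-04,
        6.31842879e-03, -1.37021837e-05]), 'ee_pos': array([0.1637727 , 0.52460463, 0.2555719 ]), 'tcp_rot': array([ 1.50837948e-01,  9.88558173e-01, -7.54452888e-04, -2.89200333e-04]), 'wrist_force': array([-0.45845858, -0.43699131,  0.27971599]), 'wrist_torque': array([-0.02691648, -0.01027612, -0.05530508]), 'width': 0.9972229381227857}
```

View pics/scene0.png

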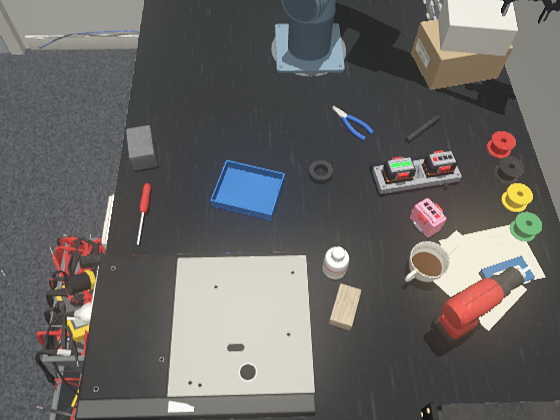

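View pics/top0.png

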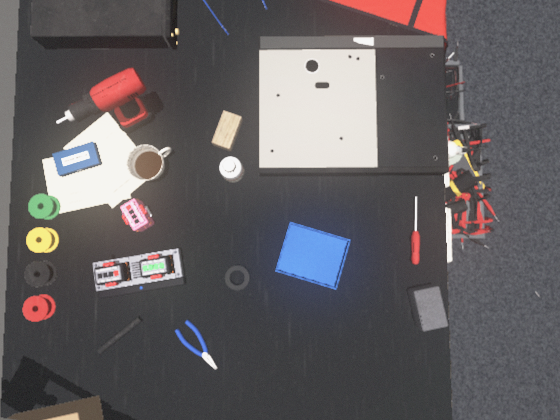

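```bash
python3 - <<'E'
import cv2
t=cv2.imread("pics/top0.png"); s=cv2.imread("pics/scene0.png")
cv2.imwrite("pics/tc.png",cv2.resize(t[230:310,80:200],None,fx=6,fy=6,interpolation=cv2.INTER_CUBIC))
cv2.imwrite("pics/sc.png",cv2.resize(s[140:240,365:475],None,fx=6,fy=6,interpolation=cv2.INTER_CUBIC))
cv2.imwrite("pics/tt.png",cv2.resize(t[210:300,260:360],None,fx=6,fy=6,interpolation=cv2.INTER_CUBIC))
E
```

```text
(no output)
```

View pics/tc.png

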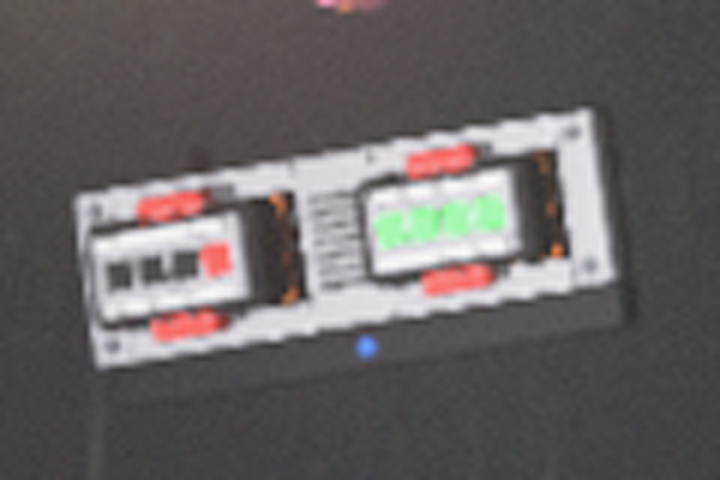

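View pics/sc.png

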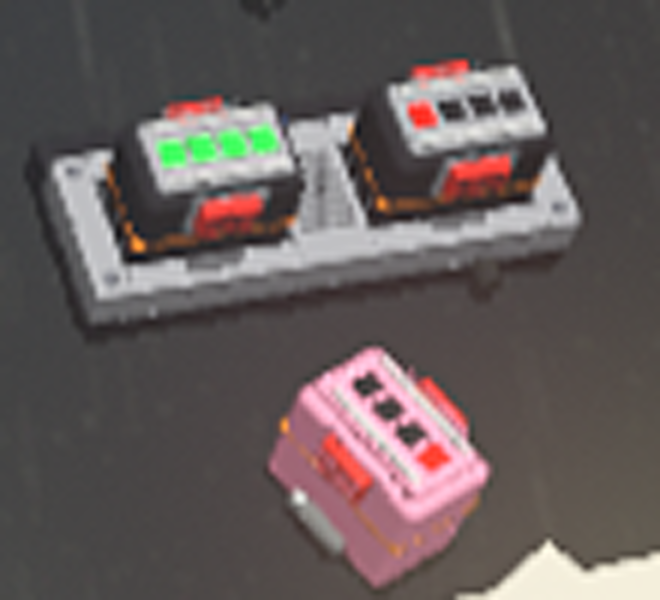

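View pics/tt.png

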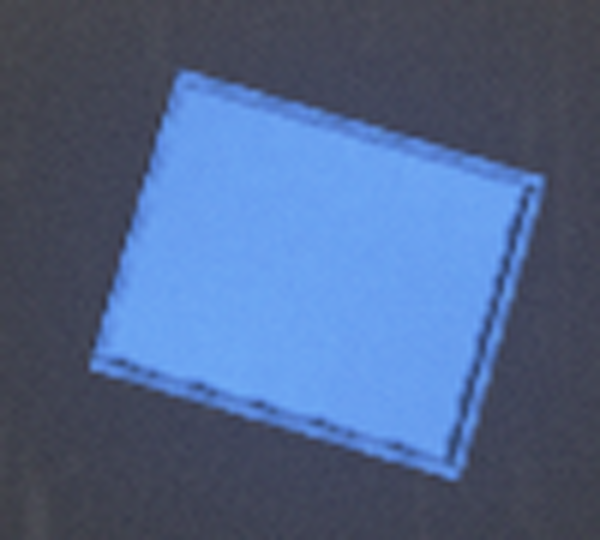

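```bash
cat > h.py <<'E'
import numpy as np
from station import cams
def bp(n,u,v,z):
    p=cams.camera_params(n);T=p["T"]
    d=T[:3,:3]@np.array([(u-p["cx"])/p["fx"],-(v-p["cy"])/p["fy"],-1.0]);o=T[:3,3]
    return o+d*(z-o[2])/d[2]
def pr(n,P):
    p=cams.camera_params(n);T=p["T"];c=T[:3,:3].T@(np.asarray(P)-T[:3,3])
    return p["cx"]+p["fx"]*c[0]/-c[2], p["cy"]+p["fy"]*c[1]/c[2]
E
python3 - <<'E'
from h import *
np.set_printoptions(precision=4,suppress=True)
def C(n,pts,z,off): 
    q=np.array([bp(n,a/6+off[0],b/6+off[1],z) for a,b in pts]);print(n,z);print(q,q.mean(0));
    print("edges",np.linalg.norm(np.diff(q,axis=0,append=q[:1]),axis=1),"angs",[round(float(np.degrees(np.arctan2(*(q[(i+1)%len(q)]-q[i])[[1,0]]))),1) for i in range(len(q))])
T=(80-.0,230);S=(365,140);R=(260,210)
C("top",[(76,195),(590,110),(612,280),(98,368)],.034,T)
C("top",[(362,185),(510,162),(528,255),(376,280)],.080,T)
C("top",[(441,163),(457,279)],.064,T)
C("top",[(171,206),(190,326)],.064,T)
C("scene",[(137,132),(272,103),(300,167),(158,195)],.080,S)
C("scene",[(168,155),(262,140)],.080,S)
C("scene",[(98,300),(578,218)],.034,S)
C("top",[(180,70),(545,178),(460,480),(92,370)],.030,R)
E
```

```text
top 0.034
[[0.5115 0.362  0.034 ]
 [0.546  0.1479 0.034 ]
 [0.4757 0.1377 0.034 ]
 [0.4402 0.3506 0.034 ]] [0.4934 0.2496 0.034 ]
edges [0.2168 0.0711 0.2159 0.0722] angs [-80.8, -171.7, 99.5, 9.1]
top 0.08
[[0.5165 0.2278 0.08  ]
 [0.5254 0.1687 0.08  ]
 [0.4885 0.1609 0.08  ]
 [0.4788 0.2214 0.08  ]] [0.5023 0.1947 0.08  ]
edges [0.0598 0.0377 0.0613 0.0382] angs [-81.4, -168.0, 99.1, 9.7]
top 0.064
[[0.5248 0.201  0.064 ]
 [0.4781 0.1936 0.064 ]] [0.5015 0.1973 0.064 ]
edges [0.0473 0.0473] angs [-171.0, 9.0]
top 0.064
[[0.5079 0.3104 0.064 ]
 [0.4597 0.3013 0.064 ]] [0.4838 0.3059 0.064 ]
edges [0.049 0.049] angs [-169.4, 10.6]
scene 0.08
[[0.4979 0.1669 0.08  ]
 [0.4842 0.226  0.08  ]
 [0.5171 0.2324 0.08  ]
 [0.5299 0.1711 0.08  ]] [0.5073 0.1991 0.08  ]
edges [0.0607 0.0336 0.0626 0.0323] angs [103.1, 10.9, -78.2, -172.5]
scene 0.08
[[0.5099 0.1782 0.08  ]
 [0.5031 0.2187 0.08  ]] [0.5065 0.1984 0.08  ]
edges [0.0411 0.0411] angs [99.5, -80.5]
scene 0.034
[[0.5515 0.152  0.034 ]
 [0.5143 0.3646 0.034 ]] [0.5329 0.2583 0.034 ]
edges [0.2159 0.2159] angs [99.9, -80.1]
top 0.03
[[ 0.612  -0.132   0.03  ]
 [ 0.5661 -0.2843  0.03  ]
 [ 0.4413 -0.2471  0.03  ]
 [ 0.4871 -0.0947  0.03  ]] [ 0.5266 -0.1895  0.03  ]
edges [0.1591 0.1302 0.1591 0.1303] angs [-106.7, 163.4, 73.3, -16.6]
```

The pack to take is the one with four green lights, at top (153,267) and scene (400,167). It sits in the charger's −y bay. The pack at top (108,273) shows one red light, so it is the empty one, and the loose pink one at top (136,214) is the decoy. The enlarged crops confirm this.

The two packs measure 110 mm apart, as they should, and the charger yaw is about 9.3°. The full pack is near (0.504, 0.197) and the tray near (0.527, −0.190) with yaw −16.6°. The tray measures 159×130 mm, which fits.

```bash
python3 -m crank '{"delta_pos": [[-4.22,-2.11,0],[-4.22,-2.11,0],[-4.22,-2.11,0],[-4.22,-2.11,0],[-4.22,-2.11,0],[-4.22,-2.11,0],[-4.22,-2.11,0],[-4.22,-2.11,0],[-4.22,-2.11,0],[-4.22,-2.11,0],[0,0,1],[0,0,1],[0,0,1],[0,0,1],[0,0,1],[0,0,1]], "twist": [0,0,0,0,0,0,0,0,0,0,10.5,10.5,10.5,10.5,10.5,10.5], "grip": [0,0,0,0,0,0,0,0,0,0,0,0,0,0,0,0]}'
python3 - <<'E'
from station import *
from h import *
import cv2
from scipy.spatial.transform import Rotation as R
s=telemetry.observe();r=R.from_quat(s["tcp_rot"]).as_matrix();print(s["clock"],s["ee_pos"],np.degrees(np.arctan2(r[1,1],r[0,1])),s["joint_positions"])
f=cams.grab_frame("scene");cv2.imwrite("pics/s1.png",cv2.resize(f[60:220,340:500],None,fx=3.7,fy=3.7,interpolation=cv2.INTER_CUBIC))
E
```

```text
clock: 2.1
ee_pos: [0.5035, 0.1977, 0.1955]
tcp_rot: [0.647, 0.762, -0.0, -0.0]
wrist_force: [0.5, -0.4, -0.2]
width: 1.002
2.1 [0.50353817 0.19768396 0.19551784] 9.301768283699383 [1.67816452e-01 2.91851924e-01 1.64533999e+00 3.06189637e-06
 1.20543777e+00 5.46887207e-03]
```

View pics/s1.png

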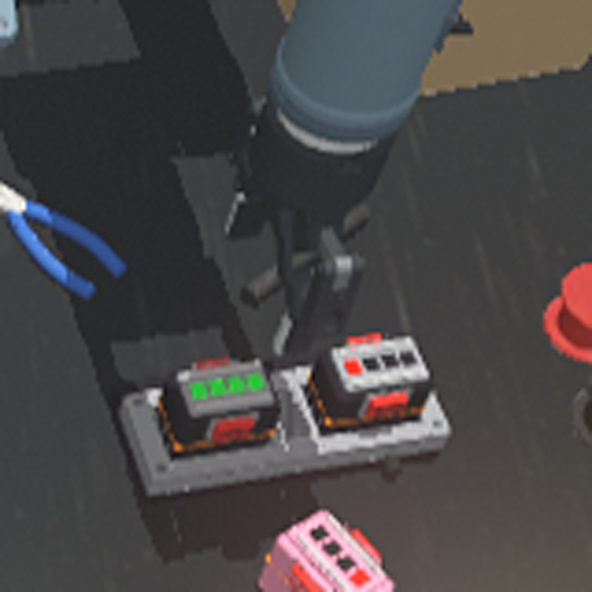

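```bash
python3 -m crank '{"delta_pos": [[0,0,3],[0,0,3],[0,0,2.5],[0,0,2],[0,0,0.5],[0,0,0]], "twist": [0,0,0,0,0,0], "grip": [0,0,0,0,0,0]}'
python3 - <<'E'
from station import *
import cv2
f=cams.grab_frame("scene");cv2.imwrite("pics/s2.png",cv2.resize(f[110:210,360:480],None,fx=6,fy=6,interpolation=cv2.INTER_CUBIC))
f=cams.grab_frame("top");cv2.imwrite("pics/t2.png",cv2.resize(f[220:320,90:210],None,fx=6,fy=6,interpolation=cv2.INTER_CUBIC))
E
```

```text
clock: 2.9
ee_pos: [0.5039, 0.1978, 0.0864]
tcp_rot: [0.645, 0.764, -0.0, -0.0]
wrist_force: [0.5, -0.0, -0.9]
width: 0.998
```

View pics/s2.png

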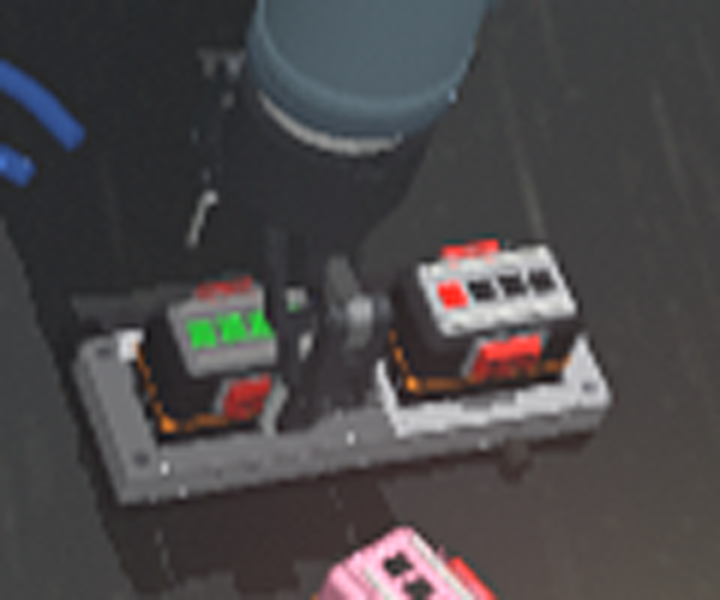

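View pics/t2.png

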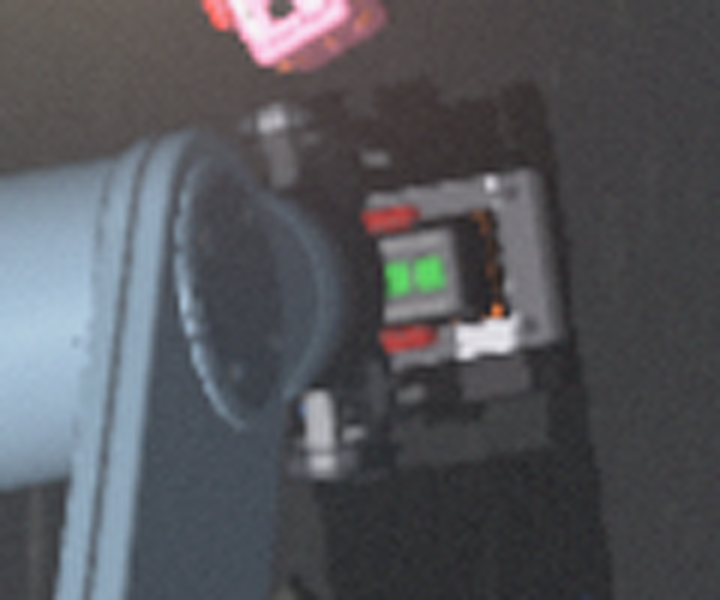

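```bash
python3 - <<'E'
from h import *
a=np.radians(9.3);ex=np.array([np.cos(a),np.sin(a),0]);ey=np.array([-np.sin(a),np.cos(a),0])
t=np.array([.5039,.1978,.0864])
def c(n,P):
    u,v=pr(n,P);o=(360,110) if n=="scene" else (90,220);return round((u-o[0])*6),round((v-o[1])*6)
for n in("scene","top"):
  for s in(1,-1):
    for z in (-.025,-.012,.04): print(n,s,z,c(n,t+s*.0425*ex+[0,0,z]), [c(n,t+s*.0425*ex+[0,0,z]+k*.011*ey) for k in(-1,1)])
    print("button",c(n,np.array([.504,.197,.064])+s*.0285*ex))
E
```

```text
scene 1 -0.025 (264, 431) [(239, 435), (290, 427)]
scene 1 -0.012 (272, 413) [(246, 417), (297, 409)]
scene 1 0.04 (301, 340) [(275, 344), (328, 336)]
button (254, 400)
scene -1 -0.025 (202, 268) [(178, 272), (227, 264)]
scene -1 -0.012 (209, 250) [(184, 254), (233, 246)]
scene -1 0.04 (235, 174) [(210, 177), (261, 170)]
button (212, 291)
top 1 -0.025 (375, 171) [(402, 167), (348, 176)]
top 1 -0.012 (365, 171) [(392, 167), (338, 176)]
top 1 0.04 (325, 171) [(353, 166), (297, 176)]
button (380, 205)
top -1 -0.025 (405, 379) [(432, 374), (378, 383)]
top -1 -0.012 (395, 381) [(423, 377), (368, 386)]
top -1 0.04 (356, 392) [(385, 387), (328, 397)]
button (400, 345)
```

Projecting the tips against the buttons in both views shows the grip is centred to about 1 mm. Tip midpoint and button midpoint in the top crop are about (392,275) and (389,279). Next I'll lower to button height and close in stages.

```bash
python3 -m crank '{"delta_pos": [[0,-0.1,0.7],[0,0,0.6],[0,0,0],[0,0,0],[0,0,0]], "twist": [0,0,0,0,0], "grip": [0,0,60,60,60]}'
python3 -m crank '{"delta_pos": [[0,0,0],[0,0,0],[0,0,0]], "twist": [0,0,0], "grip": [72,72,72]}'
python3 -m crank '{"delta_pos": [[0,0,0],[0,0,0],[0,0,0]], "twist": [0,0,0], "grip": [82,82,82]}'
```

```text
clock: 3.62
ee_pos: [0.503, 0.1976, 0.0735]
tcp_rot: [0.645, 0.764, 0.0, 0.0]
wrist_force: [-0.0, 0.6, 0.1]
width: 0.767
clock: 4.0
ee_pos: [0.5029, 0.1976, 0.0733]
tcp_rot: [0.645, 0.764, 0.0, 0.0]
wrist_force: [0.6, 0.4, 0.7]
width: 0.718
clock: 4.38
ee_pos: [0.5029, 0.1976, 0.0733]
tcp_rot: [0.645, 0.764, 0.0, 0.0]
wrist_force: [0.2, -0.4, -0.0]
width: 0.677
```

```bash
python3 -m crank '{"delta_pos": [[0,0,0],[0,0,0],[0,0,0]], "twist": [0,0,0], "grip": [89,89,89]}'
python3 -m crank '{"delta_pos": [[0,0,0],[0,0,0],[0,0,0]], "twist": [0,0,0], "grip": [96,96,96]}'
```

```text
clock: 4.75
ee_pos: [0.5031, 0.1976, 0.0736]
tcp_rot: [0.645, 0.764, 0.0, 0.0]
wrist_force: [0.1, 0.2, 3.1]
width: 0.653
clock: 5.12
ee_pos: [0.5032, 0.1976, 0.0737]
tcp_rot: [0.645, 0.764, 0.0, 0.0]
wrist_force: [-0.2, 0.0, 5.3]
width: 0.622
```

Contact on both sides with almost no lateral force. Closing fully now.

```bash
python3 -m crank '{"delta_pos": [[0,0,0],[0,0,0],[0,0,0],[0,0,0],[0,0,0]], "twist": [0,0,0,0,0], "grip": [110,125,200,255,255]}'
python3 - <<'E'
from station import *
import cv2
f=cams.grab_frame("scene");cv2.imwrite("pics/s3.png",cv2.resize(f[110:210,360:480],None,fx=6,fy=6,interpolation=cv2.INTER_CUBIC))
f=cams.grab_frame("top");cv2.imwrite("pics/t3.png",cv2.resize(f[220:320,90:210],None,fx=6,fy=6,interpolation=cv2.INTER_CUBIC))
E
```

```text
clock: 5.75
ee_pos: [0.5033, 0.1976, 0.0744]
tcp_rot: [0.645, 0.764, 0.0, 0.0]
wrist_force: [-1.5, -0.4, 12.0]
width: 0.504
```

View pics/s3.png

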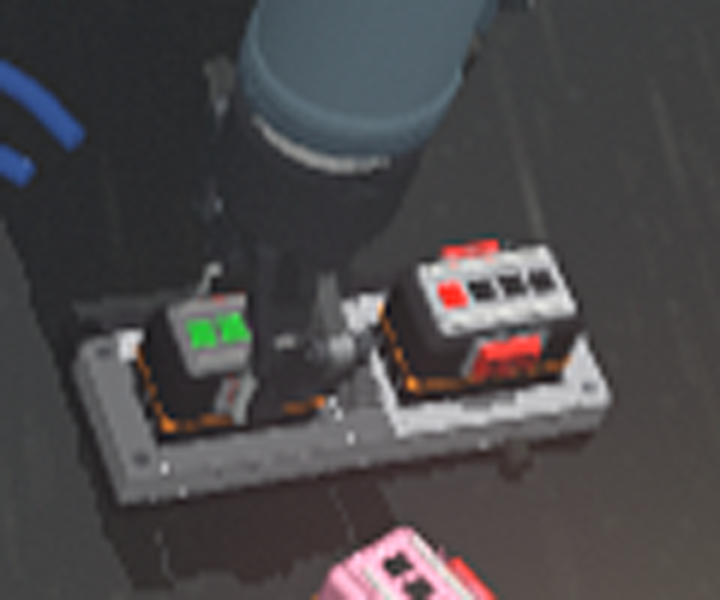

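View pics/t3.png

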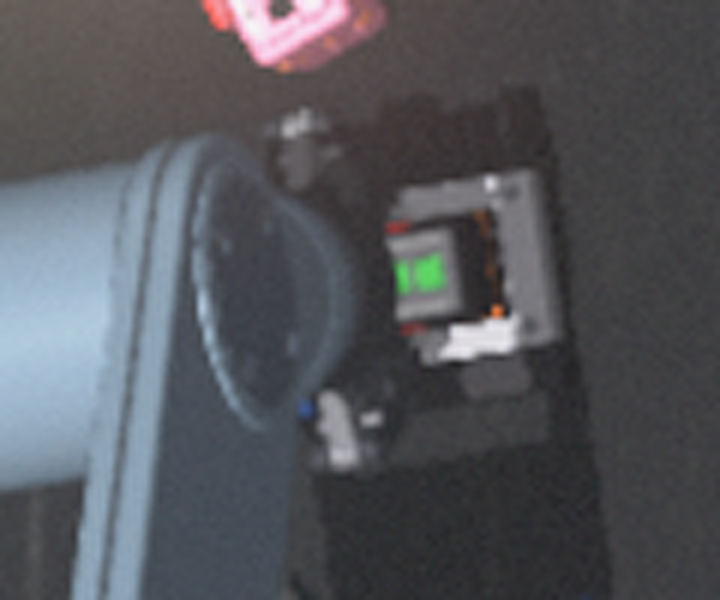

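Both buttons look flush and the opening has stopped at about 43–45 mm, so they are fully in. Lifting straight up, slowly at first.

```bash
python3 -m crank '{"delta_pos": [[0,0,-0.2],[0,0,-0.3],[0,0,-0.5],[0,0,-0.5],[0,0,0]], "twist": [0,0,0,0,0], "grip": [255,255,255,255,255]}'
```

```text
clock: 6.48
ee_pos: [0.5031, 0.1976, 0.0887]
tcp_rot: [0.645, 0.764, 0.0, 0.0]
wrist_force: [-0.7, -0.5, -4.0]
width: 0.502
```

Weight on the wrist is about 4 N (roughly 0.4 kg), so the pack came free. I'll lift it clear and check.

```bash
python3 -m crank '{"delta_pos": [[0,0,-1],[0,0,-2],[0,0,-3],[0,0,-3],[0,0,-2],[0,0,0]], "twist": [0,0,0,0,0,0], "grip": [255,255,255,255,255,255]}'
python3 - <<'E'
from station import *
import cv2
f=cams.grab_frame("scene");cv2.imwrite("pics/s4.png",cv2.resize(f[60:210,340:490],None,fx=4,fy=4,interpolation=cv2.INTER_CUBIC))
f=cams.grab_frame("top");cv2.imwrite("pics/t4.png",cv2.resize(f[220:320,90:210],None,fx=6,fy=6,interpolation=cv2.INTER_CUBIC))
E
```

```text
clock: 7.22
ee_pos: [0.5039, 0.1978, 0.2004]
tcp_rot: [0.645, 0.764, 0.002, 0.001]
wrist_force: [-0.1, 0.0, -5.3]
width: 0.501
```

View pics/s4.png

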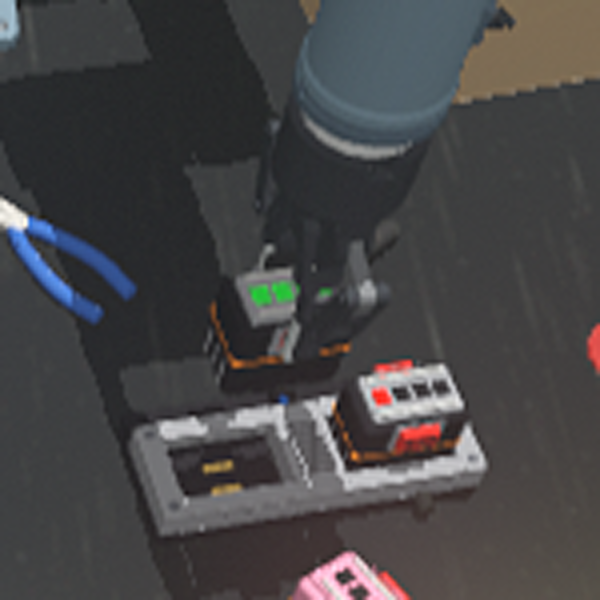

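View pics/t4.png

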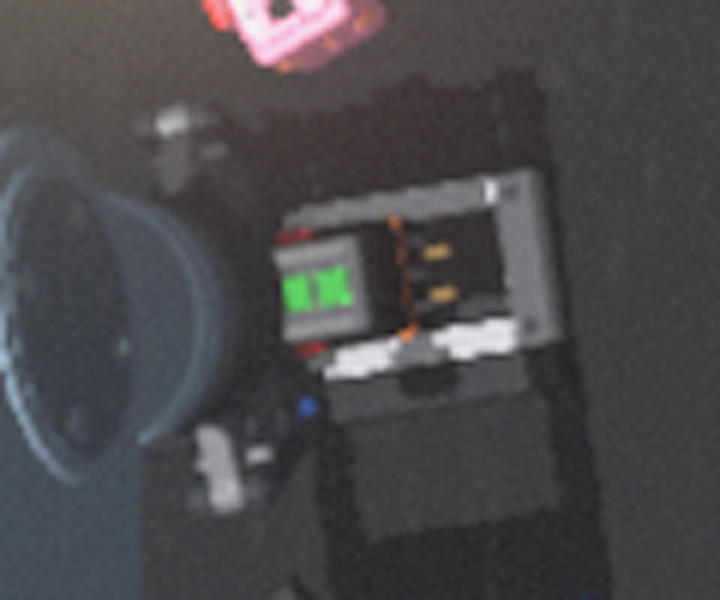

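```bash
python3 -m crank '{"delta_pos": [[-1.6,-0.16,0],[-3.2,-0.32,0],[-4.5,-0.47,0],[-4.5,-0.47,0],[-4.5,-0.47,0],[-4.5,-0.47,0],[-4.5,-0.47,0],[-4.5,-0.47,0],[-3.6,-0.38,0],[-2.2,-0.23,0],[-1.0,-0.11,0],[0,0,0],[0,0,1],[0,0,2],[0,0,2],[0,0,1],[0,0,0]], "twist": [0,0,0,0,0,0,0,0,0,0,0,5.2,5.2,5.2,5.2,5.1,0], "grip": [255,255,255,255,255,255,255,255,255,255,255,255,255,255,255,255,255]}'
python3 - <<'E'
from station import *
from h import *
import cv2
from scipy.spatial.transform import Rotation as R
s=telemetry.observe();r=R.from_quat(s["tcp_rot"]).as_matrix();print(s["clock"],s["ee_pos"],np.degrees(np.arctan2(r[1,1],r[0,1])))
f=cams.grab_frame("scene");cv2.imwrite("pics/s5.png",cv2.resize(f[90:240,170:320],None,fx=4,fy=4,interpolation=cv2.INTER_CUBIC))
f=cams.grab_frame("top");cv2.imwrite("pics/t5.png",cv2.resize(f[190:310,240:380],None,fx=5,fy=5,interpolation=cv2.INTER_CUBIC))
E
```

```text
clock: 9.45
ee_pos: [0.5272, -0.1882, 0.1373]
tcp_rot: [0.799, 0.601, -0.0, -0.001]
wrist_force: [0.0, -0.0, -4.1]
width: 0.502
9.45 [ 0.52724802 -0.18824609  0.13725551] -16.13344725872613
```

View pics/s5.png

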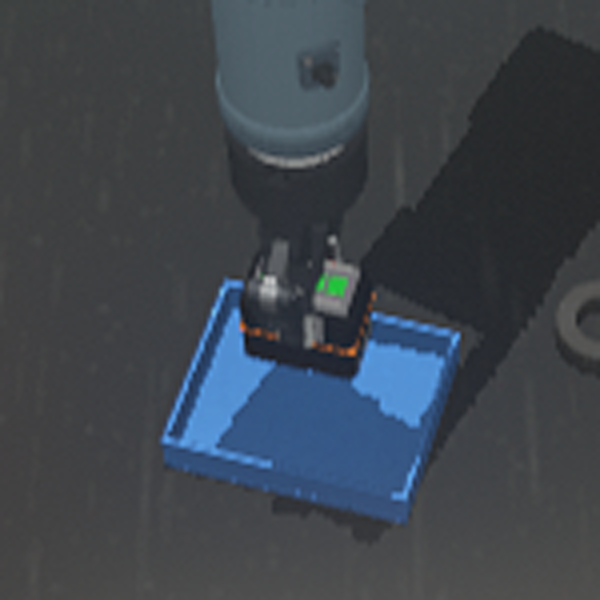

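View pics/t5.png

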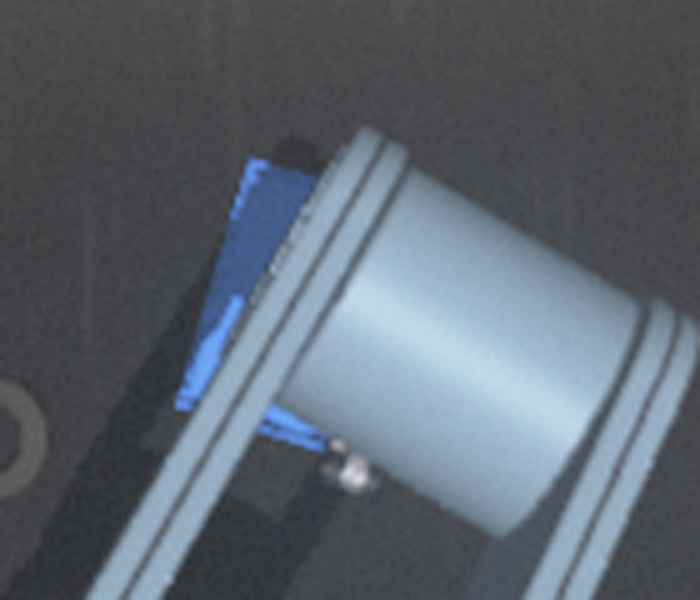

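```bash
python3 -m crank '{"delta_pos": [[0,0,1.5],[0,0,2],[0,0,1.5],[0,0,1],[0,0,0.5],[0,0,0]], "twist": [0,0,0,0,0,0], "grip": [255,255,255,255,255,255]}'
python3 -m crank '{"delta_pos": [[0,0,0.2],[0,0,0.1],[0,0,0]], "twist": [0,0,0], "grip": [255,255,255]}'
```

```text
clock: 10.3
ee_pos: [0.528, -0.1897, 0.0732]
tcp_rot: [0.8, 0.6, -0.0, -0.0]
wrist_force: [-0.0, 0.0, -4.5]
width: 0.504
clock: 10.68
ee_pos: [0.528, -0.1897, 0.0705]
tcp_rot: [0.8, 0.6, 0.0, 0.0]
wrist_force: [-0.5, 0.4, -4.2]
width: 0.504
```

```bash
python3 -m crank '{"delta_pos": [[0,0,0.15],[0,0,0.15],[0,0,0]], "twist": [0,0,0], "grip": [255,255,255]}'
python3 -m crank '{"delta_pos": [[0,0,0.1],[0,0,0]], "twist": [0,0], "grip": [255,255]}'
```

```text
clock: 11.05
ee_pos: [0.5278, -0.1896, 0.0671]
tcp_rot: [0.8, 0.6, -0.0, -0.0]
wrist_force: [0.4, -0.9, -3.9]
width: 0.504
clock: 11.3
ee_pos: [0.528, -0.1897, 0.0664]
tcp_rot: [0.8, 0.6, 0.0, 0.0]
wrist_force: [-0.6, -1.1, -3.3]
width: 0.501
```

```bash
python3 -m crank '{"delta_pos": [[0,0,0.07],[0,0,0]], "twist": [0,0], "grip": [255,255]}'
python3 -m crank '{"delta_pos": [[0,0,0.07],[0,0,0]], "twist": [0,0], "grip": [255,255]}'
```

```text
clock: 11.55
ee_pos: [0.528, -0.1897, 0.0664]
tcp_rot: [0.8, 0.6, 0.0, 0.0]
wrist_force: [-3.5, 1.8, 5.5]
width: 0.505
clock: 11.8
ee_pos: [0.528, -0.1897, 0.0664]
tcp_rot: [0.8, 0.6, 0.0, 0.0]
wrist_force: [-5.4, 2.4, 11.3]
width: 0.503
```

The pack is resting: contact came at TCP z = 0.0664, exactly where a 4 mm floor predicts, and the wrist force went to +11 N. Releasing.

```bash
python3 -m crank '{"delta_pos": [[0,0,0],[0,0,0],[0,0,0],[0,0,0],[0,0,0],[0,0,0]], "twist": [0,0,0,0,0,0], "grip": [110,80,40,0,0,0]}'
python3 - <<'E'
from station import *
import cv2
f=cams.grab_frame("scene");cv2.imwrite("pics/s6.png",cv2.resize(f[90:240,170:320],None,fx=4,fy=4,interpolation=cv2.INTER_CUBIC))
E
```

```text
clock: 12.55
ee_pos: [0.528, -0.1897, 0.0649]
tcp_rot: [0.8, 0.6, -0.0, 0.0]
wrist_force: [0.6, 0.1, 0.8]
width: 1.0
```

View pics/s6.png

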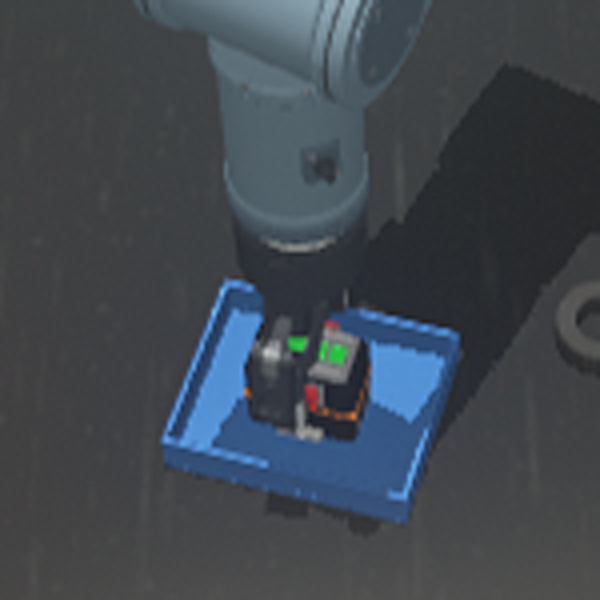

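The pack is upright in the tray, the buttons have sprung out and the fingers are clear. Retreating straight up, then back toward the start side for a clear view.

```bash
python3 -m crank '{"delta_pos": [[0,0,-1],[0,0,-2],[0,0,-4],[0,0,-4],[0,0,-4],[0,0,-4],[5,0,0],[5,0,0],[5,0,0],[5,0,0],[0,0,0]], "twist": [0,0,0,0,0,0,0,0,0,0,0], "grip": [0,0,0,0,0,0,0,0,0,0,0]}'
python3 - <<'E'
from station import *
import cv2
cv2.imwrite("pics/s7.png",cams.grab_frame("scene"))
f=cams.grab_frame("top");cv2.imwrite("pics/t7.png",f);cv2.imwrite("pics/t7c.png",cv2.resize(f[190:310,240:380],None,fx=5,fy=5,interpolation=cv2.INTER_CUBIC))
E
```

```text
clock: 13.98
ee_pos: [0.5843, 0.0058, 0.2556]
tcp_rot: [0.799, 0.602, 0.001, -0.0]
wrist_force: [-0.1, -0.5, -0.2]
width: 0.998
```

View pics/s7.png

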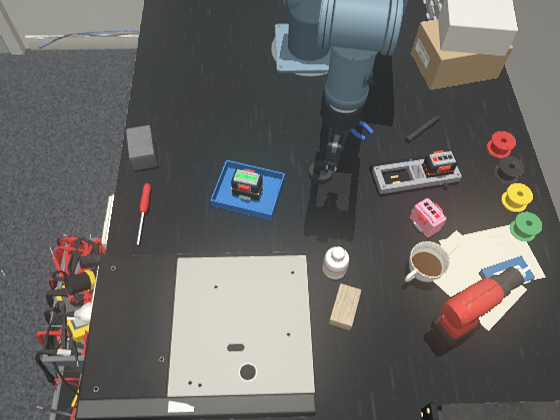

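View pics/t7c.png

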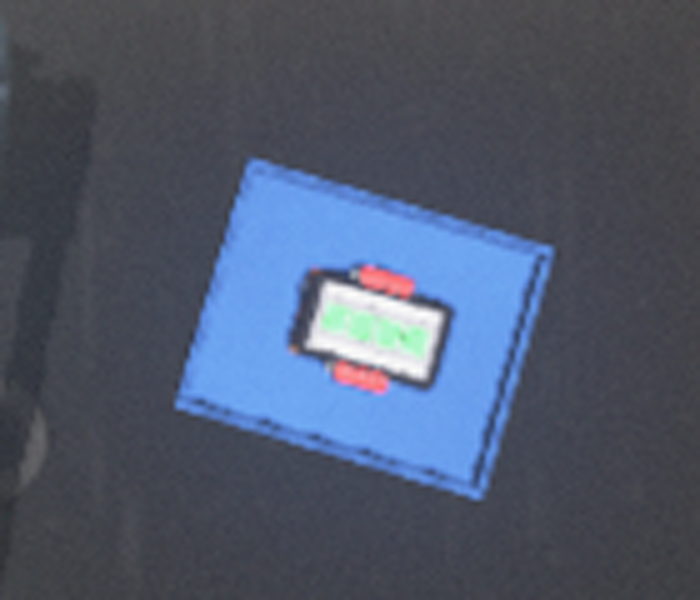

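The charged pack stands in the middle of the tray at scene (247,180), with both buttons out. The empty pack is still in the charger at (441,161). The bottle (336,263), cup (428,262), screwdriver (144,210) and tape (320,170) have not moved.

```bash
python3 -c "
from station import ctrl; print(ctrl.job_done())"
```

```text
the job is handed in; nothing more can be done
None
```

The charged pack is off the charger and standing upright near the centre of the blue tray floor. I handed the job in at about 14 s of the 38 s allowed.

- **Grasp and lift:** I closed on both red buttons in stages, with almost no sideways force on the wrist. I lifted straight up with the grip fully closed and carried the pack (about 0.4 kg) to the tray.
- **Button check:** I took the buttons as fully in from the pictures and the opening. The opening read about 43 mm against the stated 45 mm. I put that down to the rough width scale, because the pack came free without resistance.
- **Placing:** I lowered it until the wrist felt the floor, at the height a 4 mm floor predicts, and only then let go.
- **Last checks:** The final pictures show the pack upright with its buttons sprung back out. The empty pack is still in its bay. The bottle, cup, screwdriver and tape look unmoved, though the gripper partly hid the tape in the last scene view. The gripper is open, clear of everything, and the wrist force is near zero. No check failed.

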